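Hold a belt tensioner back at its mark

TASK

Lift the cover plate off the pins of the small belt drive and lay it down gently, flat with its handle up, on the free bench beside the drive. Then take the tensioner's upright handle, pull it against its spring until its pointer lines up with the finned mark on the side rail, and finish while holding it there (do not let go) so that the belt can be fitted. Leave the jar, the tin and the loose wood block where they are.

Things in the scene. Friction and masses are not known exactly. Their poses are not given: they have to be found in the camera images.
- drive_unit: belt drive bolted to the bench: grey base 200 (x) x 144 (y) x 8 mm, origin at the centre of its underside. Posts of 16 mm diameter at x +-83, y +-56 carry the cover at z 74; those at (+83,+56) and (-83,-56) end in 8 mm pins, 10 mm higher. Side rails 8 mm square at y +-52, z 40 to 48. Between them only the tensioner's handle and pointer rise above z 30. The drive pulley stands at x -70
- cover: loose aluminium plate 190 (x) x 136 (y) x 5 mm, about 0.3 kg, origin at the centre of its underside, z up. Starts seated on drive_unit's posts, axes along the unit's, two pins through 11 mm holes at two diagonal corners. Black bar handle on its middle. Room to lay it: the bench left of the drive, world x 0.35 to 0.55, y 0.10 to 0.28 m, is free
- cover_handle (a point): centre of the cover's bar handle, 30 mm above the cover's underside; axes as the cover's. The bar runs along x: 90 long, 14 wide (y), 12 high, on two feet, with an 18 mm gap below it
- tensioner: sliding carriage with idler pulley and upright black handle; origin under the handle at bench height; axes as drive_unit's. Rests at x = +25 mm in the drive_unit frame; is pulled towards the unit's -x (to the drive pulley), up to a stop at 62 mm. A spring takes it back when let go: about 6 N at rest, 0.15 N more per mm (10 to 15 N at the mark)
- tensioner_handle (a point): centre of the handle's top, 66 mm above the bench. The handle is an upright block 12 mm thick (x, along the slide), 28 mm wide (y), z 20 to 66; grip it across x or y. It is under the cover until that is off
- pointer_tip (a point): outer top end of the tensioner's pointer: an upright steel fin 3 mm thick that rides just inside the left (+y) rail, in line with the handle (47 mm to its +y side), 60 mm above the bench
- mark_tip (a point): the mark: a small brass rider on the left (+y) rail with an upright fin 3 mm thick, fixed; this point is the fin's inner top end, 60 mm above the bench; axes as drive_unit's. It stands 30 to 55 mm from the pointer's rest, towards the unit's -x. Lined up, pointer and mark have the same x in the drive_unit frame
- screw_jar: jar with a red lid, 62 mm diameter, 80 mm high, origin at the centre of its underside; bystander
- wax_tin: round tin with a green lid, 79 mm diameter, 34 mm high, origin at the centre of its underside; bystander
- offcut_4: loose wood block 65 x 70 x 40 mm near the far edge of the bench, origin at the centre of its underside; bystander

How it is judged:
By the outcome, as a careful person would: the job done as asked, in the order asked, and still so for the second after the job is handed in, while the arm keeps its last pose, push and grip.
It also fails if it takes over 64 s, if anything falls off the work surface, if the arm or the gripper's body presses on something with over 40 N, if the wrist force passes 120 N, or if a joint passes its speed limit or range.

ROBOT

A 6-joint arm with a two-finger parallel gripper is mounted at the origin on the work surface; the furniture and walls round the work are solid. World frame = base frame: x ahead of the robot, y to its left, z up, the work surface at z = 0. Lengths are in m, angles in rad, forces in N, time in s.
With the tool pointing down it reaches from about 0.35 to 0.975 m from the base axis. Payload 4.9 kg.
Tool frame: the origin (TCP) lies on the centre line of the jaws, within the pads' length; the fingertips stand ahead of it and the grasp point (between the pads) is the TCP (manip.tip_extent is the z of the fingertips in the tool frame, in m); z points along the fingers, y is the line along which they close (so a half turn about z gives the same grasp; the last joint's range is limited). The gripper opens to 85 mm and grips with 20 to 120 N. Pads are 22 mm wide; open, the fingers measure 114 mm over their backs; the gripper's body (76 mm by 85 mm) begins 54 mm behind the grasp point. The pads swing forward as they close: fully open they stand 13 mm farther back than shut.
Start: joints at [1.031, 0.053, 1.613, -0, 1.476, -0.119], TCP at [0.255, 0.57, 0.25] pointing down, gripper open.
Joint ranges: [-3.01, 3.01], [-1.01, 2.22], [0.06, 2.58], [-1.02, 4.17], [0.09, 2.62], [-3.14, 3.14]. Speed limits (rad/s): [2.57, 2.57, 3.14, 3.14, 3.14, 3.14].

INTERFACE

Orientations are given as a unit quaternion [w, x, y, z].
In Python, from plant import manip gives the robot as it stands. The module is installed in compiled form; this text tells all that it offers.
- The arm moves only by the tool tcp_steps, called after "Request:" by a JSON object that holds its "fn" and its "kwargs". Schema: {"type":"object","properties":{"ticks":{"type":"array","items":{"type":"number"},"minItems":7,"maxItems":35},"only":{"type":"string"},"quiet":{"type":"boolean"},"lines":{"type":"string"}},"required":["ticks"],"additionalProperties":false}. ticks is one flat list of numbers that holds 1 to 5 rows one after another, with no inner brackets; each row has 7 numbers: the opening from 0.0 (shut) to 1.0 (fully open), then dx, dy, dz in shares of the most that a row can go, 1 being 62.5 mm, then a rotation vector rx, ry, rz in parts of the range, where 1.0 means 2 rad; each row shifts and turns the commanded pose from where the row before left it, along the tool's axes as they then stand; what a row does not reach is not made up. A row lasts 1/8 s, in which the tool goes at most 0.0625 m and 0.188 rad, less where a joint would pass 70% of its speed; a pose out of reach is approached as far as the arm can. The fingers move at their own pace and stop on an object; the grip force is fixed at half the most. Time passes only in rows, so rows that do not move let the fingers close. The tool returns the time, the measured TCP pose, the force, the opening and the grip force at its end. only (a regular expression) keeps the lines of the reply that match it, lines (a string "A,B") keeps lines A to B, and quiet returns only ok. Input that does not fit is refused with a message, and nothing moves.
- manip.state(): the state, without advancing time (a new reading comes with each control period).
- manip.grab_frame(name): name is "side" or "top"; returns (picture, depth): 400x640x3 uint8, red, green, blue; 400x640 float32, m along the optical axis (not along the pixel's ray), 0 where there is no reading.
- manip.camera_params(name): a dict with "intrinsics" (3x3 intrinsics, pixels), "xyz" and "orientation" of the camera in the world. Camera axes: x right, y down, z forward; pixel columns grow to the right and rows downward; lengths in m; the calibration is good to about 2 mm. A picture is of the moment at which its call begins. camera_params takes no time and is no camera call.
- manip.job_done(): hands the job in; it is judged then, once.
Trained networks look in the newest picture that a camera, given by its name, has taken for a name from the list of things; names that differ only in an ending like _2 or _b are one class to them, and where a whole thing is asked for, a point or a joint stands for the part that bears it (a point fixed in the world has none). Each returns a list of dicts, best first, with "conf" (0 to 1); they miss things now and then, are a little off and sometimes report something else, mostly with a low value. They report only what shows in the picture. A call takes as long as a camera call.
- manip.look_for(camera, query): "extent" ([left, top, right, bottom] in pixels, round what is visible of it).
- manip.outline_of(camera, query): "region" (400x640 bool, what is visible of it) and "extent" ([left, top, right, bottom] in pixels, round what is visible of it).
- manip.mark_of(camera, query): "centre" ([row, column] in pixels: a listed point, or the origin of a listed thing).
The state is a dict: "time": time; "joint_pos": joint angles; "joint_vel": joint speeds; "joint_efforts": joint torques, N m; "tool_pos": TCP position; "tool_rot": TCP orientation; "contact_force": force on the tool from outside, world axes, zero at the start; "ft_torque": the same for the moment, N m; "gripper_width": opening from 0.0 (shut) to 1.0 (fully open); "grasp_force": force on a finger pad.
Only numpy, scipy, OpenCV 4.12 (cv2) and the standard library are available. Lean on these libraries where they do the work, as an engineer would, in place of code of your own. Each camera call takes 0.05 s, during which the arm holds its last target. There are 200 camera calls.

## Working session

There is one attempt and no reset: what is moved stays moved. The work goes in short steps, Python scripts to look and compute and a tool call to move; the robot and the scene stay as the last step left them, time stands still between calls to the robot, and variables do not carry over. Pictures are saved under pics/ and viewed, at most 10 in all, crops included, and the job is handed in when it is done.

```bash
mkdir -p pics; cat > h.py <<'E'
import numpy as np, cv2
from scipy.spatial.transform import Rotation as R
from plant import manip
def rot(q): return R.from_quat([q[1],q[2],q[3],q[0]])
def ray(cam,r,c):
    p=manip.camera_params(cam);K=np.array(p["intrinsics"])
    d=np.linalg.inv(K)@np.array([c,r,1.0]);return np.array(p["xyz"]),rot(p["orientation"]).apply(d)
def at_z(cam,r,c,z):
    o,d=ray(cam,r,c);return o+d*(z-o[2])/d[2]
def at_d(cam,r,c,dep):
    o,d=ray(cam,r,c);return o+d*dep
def cloud(cam,dep):
    p=manip.camera_params(cam);K=np.array(p["intrinsics"]);v,u=np.mgrid[:400,:640]
    d=np.stack([(u-K[0,2])/K[0,0],(v-K[1,2])/K[1,1],np.ones_like(u,float)],-1)*dep[...,None]
    return rot(p["orientation"]).apply(d.reshape(-1,3)).reshape(400,640,3)+np.array(p["xyz"])
def goto(target,yaw=None):
    s=manip.state();Rt=rot(s["tool_rot"]);print("dtool",Rt.inv().apply(np.array(target)-s["tool_pos"]).round(4))
E
cat > a.py <<'E'
from h import *
s=manip.state();print(s["time"],s["tool_pos"],rot(s["tool_rot"]).as_matrix().round(3).tolist(),manip.tip_extent)
ims=[]
for cam in("top","side"):
    im,dep=manip.grab_frame(cam);ims.append(im[...,::-1]);P=cloud(cam,dep)
    p=manip.camera_params(cam);print(cam,p["xyz"],rot(p["orientation"]).as_matrix()[:,2].round(2))
    for q,z in(("cover",0.074),("cover_handle",.104),("drive_unit",0),("screw_jar",0),("wax_tin",0),("offcut_4",0),("mark_tip",.06)):
        for m in manip.mark_of(cam,q)[:2]:
            print(q,round(m["conf"],2),np.round(m["centre"]),at_z(cam,*m["centre"],z).round(3))
    o=manip.outline_of(cam,"cover")
    if o:
        Q=P[o[0]["region"]&(dep>0)];Q=Q[abs(Q[:,2]-.079)<.006]
        print("cover pts",len(Q),np.median(Q[:,2]),cv2.minAreaRect(Q[:,:2].astype(np.float32)*1000))
    o=manip.outline_of(cam,"cover_handle")
    if o:
        Q=P[o[0]["region"]&(dep>0)];Q=Q[(Q[:,2]>.1)&(Q[:,2]<.12)]
        if len(Q)>5:print("handle pts",len(Q),np.median(Q[:,2]),cv2.minAreaRect(Q[:,:2].astype(np.float32)*1000))
cv2.imwrite("pics/1.png",cv2.resize(np.vstack(ims),(800*3//4*0+640,800*0+600)))
cv2.imwrite("pics/1a.png",ims[0]);cv2.imwrite("pics/1b.png",ims[1])
E
python3 a.py
```

```text
0.0 [0.25500039 0.56998093 0.2490654 ] [[-0.913, 0.408, -0.001], [0.408, 0.913, -0.002], [0.0, -0.002, -1.0]] 0.019
top [ 0.40500857 -0.03700185  0.9567726 ] [ 0.11  0.   -0.99]
cover_handle 0.82 [183. 339.] [ 0.528 -0.086  0.104]
screw_jar 0.94 [150. 231.] [0.625 0.166 0.   ]
wax_tin 0.84 [248. 394.] [ 0.39  -0.218  0.   ]
offcut_4 0.58 [146. 261.] [0.635 0.095 0.   ]
cover pts 5093 0.08024190323142522 ((530.5582275390625, -79.07492065429688), (136.18829345703125, 190.46966552734375), 67.32489776611328)
handle pts 281 0.11088277608149577 ((530.2080078125, -78.96942138671875), (13.989266395568848, 89.56672668457031), 67.37689208984375)
side [0.78623462 0.69817193 0.8689223 ] [-0.26 -0.65 -0.71]
cover 0.78 [185. 299.] [ 0.534 -0.078  0.074]
cover_handle 0.76 [172. 296.] [ 0.535 -0.094  0.104]
drive_unit 0.7 [206. 300.] [ 0.532 -0.082  0.   ]
screw_jar 0.85 [298. 298.] [0.625 0.168 0.   ]
wax_tin 0.66 [160. 330.] [ 0.401 -0.213  0.   ]
offcut_4 0.81 [271. 289.] [0.621 0.096 0.   ]
offcut_4 0.18 [203. 309.] [ 0.509 -0.081  0.   ]
mark_tip 0.47 [201. 311.] [ 0.521 -0.033  0.06 ]
cover pts 3004 0.0786044688521077 ((529.6694946289062, -79.71720886230469), (143.07806396484375, 190.15927124023438), 67.46240997314453)
handle pts 245 0.10814577818177606 ((529.8412475585938, -79.68942260742188), (19.037429809570312, 86.19503784179688), 68.64739227294922)
```

View pics/1a.png

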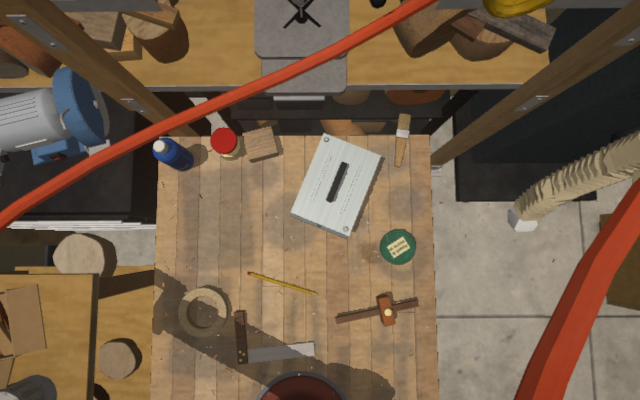

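View pics/1b.png

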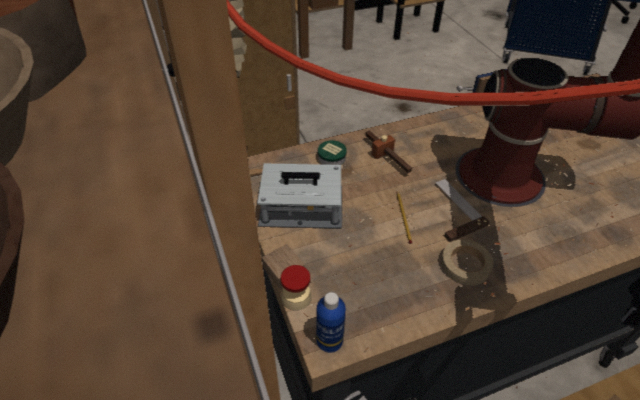

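Top picture: the cover is at about (338,186) px, with its bar running from (329,200) to (347,163). The free bench to the left of the drive is around (240,200) px. The side picture agrees. The unit's yaw is about -22.7°, centre (0.530, -0.079), and the mark is on the left rail.

Units first: shifts go in shares of 62.5 mm and turns go in shares of 2 rad. So -0.043 m is -0.688, -0.04 m is -0.64, -0.006 rad / 2 = -0.003.

Request:
{"fn": "tcp_steps", "kwargs": {"ticks": [1,-0.688,-0.64,0,0,0,-0.003,1,-0.688,-0.64,0,0,0,-0.003,1,-0.688,-0.64,0,0,0,-0.003,1,-0.688,-0.64,0,0,0,-0.003,1,-0.688,-0.64,0,0,0,0]}}

```text
time: 1.62
tool_pos: [0.3735, 0.2998, 0.2506]
tool_rot: [0.0, 0.197, 0.98, 0.0]
contact_force: [0.3, -0.7, -0.2]
gripper_width: 1.001
grasp_force: 0.0
```

Request:
{"fn": "tcp_steps", "kwargs": {"ticks": [1,-0.688,-0.64,0,0,0,0,1,-0.688,-0.64,0,0,0,0,1,-0.688,-0.64,0,0,0,0,1,-0.688,-0.64,0,0,0,0,1,-0.688,-0.64,0,0,0,0]}}

```text
time: 2.25
tool_pos: [0.4947, 0.032, 0.2507]
tool_rot: [0.001, 0.197, 0.98, 0.0]
contact_force: [0.5, 0.4, -0.0]
gripper_width: 1.001
grasp_force: 0.0
```

Request:
{"fn": "tcp_steps", "kwargs": {"ticks": [1,-0.688,-0.64,0,0,0,0,1,-0.688,-0.64,0,0,0,0,1,0,0,0,0,0,0]}}

```text
time: 2.62
tool_pos: [0.5433, -0.0764, 0.2502]
tool_rot: [-0.0, 0.2, 0.98, -0.0]
contact_force: [-0.6, 0.8, -0.6]
gripper_width: 1.0
grasp_force: 0.0
```

```bash
python3 -c "
from h import *
s=manip.state();print(rot(s['tool_rot']).as_matrix().round(4).tolist());goto([.530,-.0793,.105])"
```

```text
[[-0.9204, 0.3911, -0.0003], [0.3911, 0.9204, -0.0005], [0.0001, -0.0005, -1.0]]
dtool [ 0.0111 -0.0078  0.1452]
```

In the tool's units: 0.045 m is 0.72, 0.04 m is 0.64, -0.005 rad / 2 = -0.0025.

Request:
{"fn": "tcp_steps", "kwargs": {"ticks": [1,0.176,-0.128,0.64,0,0,-0.0025,1,0,0,0.72,0,0,0,1,0,0,0.56,0,0,0,1,0,0,0.4,0,0,0,1,0,0,0,0,0,0]}}

```text
time: 3.25
tool_pos: [0.5272, -0.0749, 0.103]
tool_rot: [-0.003, 0.194, 0.981, 0.0]
contact_force: [-1.0, 0.1, 0.4]
gripper_width: 0.998
grasp_force: 0.0
```

Request:
{"fn": "tcp_steps", "kwargs": {"ticks": [0,0,0,0,0,0,0,0,0,0,0,0,0,0,0,0,0,0,0,0,0,0,0,0,0,0,0,0,0,0,0,0,0,0,0]}}

```text
time: 3.88
tool_pos: [0.5294, -0.0776, 0.1064]
tool_rot: [0.0, 0.195, 0.981, -0.001]
contact_force: [-3.4, -4.8, 3.6]
gripper_width: 0.151
grasp_force: 58.9
```

In the tool's units: -0.01 m is -0.16, -0.005 m is -0.08.

Request:
{"fn": "tcp_steps", "kwargs": {"ticks": [0,0,0,0,0,0,0,0,0,0,-0.08,0,0,0,0,0,0,-0.16,0,0,0,0,0,0,0,0,0,0]}}

```text
time: 4.38
tool_pos: [0.5293, -0.0759, 0.1205]
tool_rot: [0.0, 0.195, 0.981, 0.001]
contact_force: [0.0, 0.6, -4.3]
gripper_width: 0.153
grasp_force: 59.3
```

In the tool's units: 0.037 m is 0.592, -0.03 m is -0.48.

Request:
{"fn": "tcp_steps", "kwargs": {"ticks": [0,0,0,-0.4,0,0,0,0,0,0,-0.48,0,0,0,0,0,0,-0.4,0,0,0,0,0.32,0.4,0,0,0,0,0,0.48,0.592,0,0,0,0]}}

```text
time: 5.0
tool_pos: [0.5065, 0.0009, 0.2002]
tool_rot: [-0.0, 0.196, 0.981, 0.001]
contact_force: [0.9, 0.9, -3.8]
gripper_width: 0.151
grasp_force: 59.2
```

Request:
{"fn": "tcp_steps", "kwargs": {"ticks": [0,0.48,0.592,0,0,0,0,0,0.48,0.592,0,0,0,0,0,0.48,0.592,0,0,0,0,0,0.4,0.48,0,0,0,0,0,0.192,0.272,0,0,0,0]}}

```text
time: 5.62
tool_pos: [0.448, 0.1968, 0.1994]
tool_rot: [-0.001, 0.193, 0.981, 0.0]
contact_force: [-0.3, -0.9, -2.4]
gripper_width: 0.147
grasp_force: 59.3
```

Request:
{"fn": "tcp_steps", "kwargs": {"ticks": [0,0,0,0,0,0,-0.045,0,0,0,0,0,0,-0.065,0,0,0,0,0,0,-0.06,0,0,0,0,0,0,-0.028,0,0,0,0,0,0,0]}}

```text
time: 6.25
tool_pos: [0.449, 0.195, 0.1995]
tool_rot: [-0.001, -0.002, 1.0, 0.0]
contact_force: [-0.8, -0.6, -3.3]
gripper_width: 0.149
grasp_force: 59.3
```

```bash
python3 - <<'E'
from h import *
s=manip.state();print(rot(s['tool_rot']).as_matrix().round(4).tolist());goto([.45,.195,.036])
for cam in("top","side"):
    im,dep=manip.grab_frame(cam);P=cloud(cam,dep);o=manip.outline_of(cam,"cover")
    if o:
        Q=P[o[0]["region"]&(dep>0)];print(cam,np.percentile(Q,[2,50,98],axis=0).round(3).tolist());Q=Q[abs(Q[:,2]-np.median(Q[:,2]))<.03]
        A=np.c_[Q[:,:2]-Q[:,:2].mean(0),np.ones(len(Q))]
        w=np.ones(len(Q),bool)
        for _ in range(4):
            c=np.linalg.lstsq(A[w],Q[w,2],rcond=None)[0];w=abs(A@c-Q[:,2])<.004
        print("slope",c,w.sum(),cv2.minAreaRect(Q[w,:2].astype(np.float32)))
    cv2.imwrite(f"pics/2{cam}.png",im[...,::-1])
E
```

```text
[[-1.0, -0.0039, -0.0017], [-0.0039, 1.0, 0.0003], [0.0017, 0.0003, -1.0]]
dtool [-0.0013 -0.      0.1635]
top [[0.36, 0.128, 0.17], [0.465, 0.167, 0.173], [0.544, 0.226, 0.204]]
slope [-0.00282076  0.00110255  0.17332657] 3658 ((0.45101287961006165, 0.1847982108592987), (0.19097265601158142, 0.11581895500421524), 0.8460889458656311)
side [[0.36, 0.133, 0.169], [0.473, 0.212, 0.172], [0.543, 0.262, 0.202]]
slope [-0.00444919  0.00116064  0.17222436] 4353 ((0.4510916471481323, 0.19545990228652954), (0.1908058375120163, 0.13786157965660095), 0.21873372793197632)
```

In the tool's units: 0.05 m is 0.8, 0.04 m is 0.64.

Request:
{"fn": "tcp_steps", "kwargs": {"ticks": [0,0,0,0.64,0,0,0,0,0,0,0.8,0,0,0,0,0,0,0.64,0,0,0,0,0,0,0.32,0,0,0,0,0,0,0.128,0,0,0]}}

```text
time: 7.08
tool_pos: [0.4486, 0.1945, 0.0408]
tool_rot: [-0.001, -0.002, 1.0, -0.0]
contact_force: [-0.4, 0.4, -3.1]
gripper_width: 0.153
grasp_force: 59.2
```

Request:
{"fn": "tcp_steps", "kwargs": {"ticks": [0,0,0,0.032,0,0,0,0,0,0,0.032,0,0,0,0,0,0,0.016,0,0,0,0,0,0,0,0,0,0]}}

```text
time: 7.58
tool_pos: [0.45, 0.1948, 0.0378]
tool_rot: [0.0, -0.002, 1.0, 0.0]
contact_force: [-0.4, -0.2, -2.4]
gripper_width: 0.151
grasp_force: 59.2
```

In the tool's units: 0.0015 m is 0.024, 0.001 m is 0.016.

Request:
{"fn": "tcp_steps", "kwargs": {"ticks": [0,0,0,0.024,0,0,0,0,0,0,0.024,0,0,0,0,0,0,0.016,0,0,0,0,0,0,0,0,0,0]}}

```text
time: 8.07
tool_pos: [0.4495, 0.1947, 0.0331]
tool_rot: [-0.0, -0.002, 1.0, -0.0]
contact_force: [0.1, 0.6, -3.1]
gripper_width: 0.15
grasp_force: 59.2
```

Request:
{"fn": "tcp_steps", "kwargs": {"ticks": [0,0,0,0.016,0,0,0,0,0,0,0,0,0,0]}}

```text
time: 8.32
tool_pos: [0.4498, 0.1947, 0.0324]
tool_rot: [0.0, -0.002, 1.0, 0.0]
contact_force: [-0.7, -0.4, -2.8]
gripper_width: 0.149
grasp_force: 59.4
```

In the tool's units: 0.001 m is 0.016.

Request:
{"fn": "tcp_steps", "kwargs": {"ticks": [0,0,0,0.016,0,0,0,0,0,0,0,0,0,0]}}

```text
time: 8.57
tool_pos: [0.4498, 0.1948, 0.0324]
tool_rot: [-0.0, -0.002, 1.0, -0.0]
contact_force: [-4.3, -0.9, 6.5]
gripper_width: 0.149
grasp_force: 60.6
```

Request:
{"fn": "tcp_steps", "kwargs": {"ticks": [0,0,0,0.016,0,0,0,0,0,0,0,0,0,0]}}

```text
time: 8.82
tool_pos: [0.4498, 0.1948, 0.0324]
tool_rot: [-0.001, -0.002, 1.0, -0.0]
contact_force: [-8.6, -3.1, 13.3]
gripper_width: 0.152
grasp_force: 61.6
```

In the tool's units: -0.0015 m is -0.024.

Request:
{"fn": "tcp_steps", "kwargs": {"ticks": [0,0,0,-0.024,0,0,0,0.4,0,0,0,0,0,0,0.6,0,0,0,0,0,0,0.8,0,0,0,0,0,0,0.8,0,0,0,0,0,0]}}

```text
time: 9.45
tool_pos: [0.4497, 0.1947, 0.0318]
tool_rot: [0.0, -0.002, 1.0, 0.0]
contact_force: [-0.2, 0.2, -0.1]
gripper_width: 0.8
grasp_force: 0.0
```

Request:
{"fn": "tcp_steps", "kwargs": {"ticks": [0.8,0,0,-0.32,0,0,0,0.8,0,0,-0.64,0,0,0,0.8,0,0,-0.8,0,0,0,0.8,0,0,-0.8,0,0,0,0.8,0.48,0,-0.48,0,0,0]}}

```text
time: 10.07
tool_pos: [0.4212, 0.1948, 0.2254]
tool_rot: [0.002, -0.002, 1.0, 0.001]
contact_force: [0.8, 0.4, 0.6]
gripper_width: 0.798
grasp_force: 0.0
```

Request:
{"fn": "tcp_steps", "kwargs": {"ticks": [0.8,0.64,0,0,0,0,0.05,0.8,0.64,0,0,0,0,0.075,0.8,0.32,0,0,0,0,0.07,0.8,0,0,0,0,0,0]}}

```text
time: 10.58
tool_pos: [0.3198, 0.2033, 0.2218]
tool_rot: [0.001, 0.19, 0.982, 0.0]
contact_force: [-0.1, 0.4, 0.5]
gripper_width: 0.799
grasp_force: 0.0
```

```bash
python3 - <<'E'
from h import *
s=manip.state();print(s["tool_pos"],rot(s['tool_rot']).as_matrix().round(4).tolist())
ims=[]
for cam in("top","side"):
    im,dep=manip.grab_frame(cam);P=cloud(cam,dep);o=manip.outline_of(cam,"cover")
    if o:
        Q=P[o[0]["region"]&(dep>0)];print(cam,np.percentile(Q,[2,50,98],axis=0).round(3).tolist())
    for q,z in(("pointer_tip",.06),("mark_tip",.06),("tensioner_handle",.066),("screw_jar",0),("wax_tin",0),("offcut_4",0)):
        for m in manip.mark_of(cam,q)[:2]:
            p=at_z(cam,*m["centre"],z);u=R.from_euler('z',22.6,degrees=True).apply(p-[.530,-.0793,0])
            print(cam,q,round(m["conf"],2),np.round(m["centre"],1),p.round(4),"unit",u.round(4))
    c=(slice(110,260),slice(270,430)) if cam=="top" else (slice(140,260),slice(230,390))
    ims.append(cv2.resize(im[c][...,::-1],None,fx=4,fy=4,interpolation=cv2.INTER_CUBIC))
    cv2.imwrite(f"pics/3{cam}.png",ims[-1]);cv2.imwrite(f"pics/3full{cam}.png",im[...,::-1])
E
```

```text
[0.31982773 0.20334163 0.22184966] [[-0.9275, 0.3737, 0.0013], [0.3737, 0.9275, 0.0004], [-0.001, 0.0009, -1.0]]
top [[0.36, 0.13, 0.003], [0.45, 0.192, 0.006], [0.542, 0.261, 0.037]]
top pointer_tip 0.73 [164.1 320.7] [ 0.5776 -0.0477  0.06  ] unit [0.0318 0.0474 0.06  ]
top mark_tip 0.51 [187.6 309.9] [ 0.5247 -0.0233  0.06  ] unit [-0.0264  0.0497  0.06  ]
top tensioner_handle 0.56 [173.  343.4] [ 0.5561 -0.0978  0.066 ] unit [ 0.0311 -0.007   0.066 ]
top screw_jar 0.96 [148.8 233.7] [0.6278 0.1597 0.    ] unit [-0.0016  0.2583  0.    ]
top screw_jar 0.67 [145.8 257.9] [0.6347 0.1018 0.    ] unit [0.0271 0.2074 0.    ]
top wax_tin 0.56 [247.5 391.8] [ 0.3907 -0.2126  0.    ] unit [-0.0774 -0.1766  0.    ]
top offcut_4 0.96 [146.  259.9] [0.6342 0.097  0.    ] unit [0.0284 0.2028 0.    ]
side [[0.599, 0.056, 0.006], [0.64, 0.091, 0.039], [0.668, 0.132, 0.042]]
side pointer_tip 0.86 [197.1 292.9] [ 0.5568 -0.0599  0.06  ] unit [0.0173 0.0282 0.06  ]
side mark_tip 0.61 [203. 309.] [ 0.528  -0.0285  0.06  ] unit [-0.0213  0.0461  0.06  ]
side tensioner_handle 0.62 [186.7 286.8] [ 0.5609 -0.0922  0.066 ] unit [ 0.0335 -0.0001  0.066 ]
side wax_tin 0.66 [163.6 329.8] [ 0.4053 -0.201   0.    ] unit [-0.0684 -0.1603  0.    ]
side offcut_4 0.72 [270.1 283.8] [0.6309 0.0892 0.    ] unit [0.0284 0.1943 0.    ]
```

Cover lies flat (underside about 0 mm high) at (0.45, 0.195). Now a look at the tensioner.

View pics/3top.png

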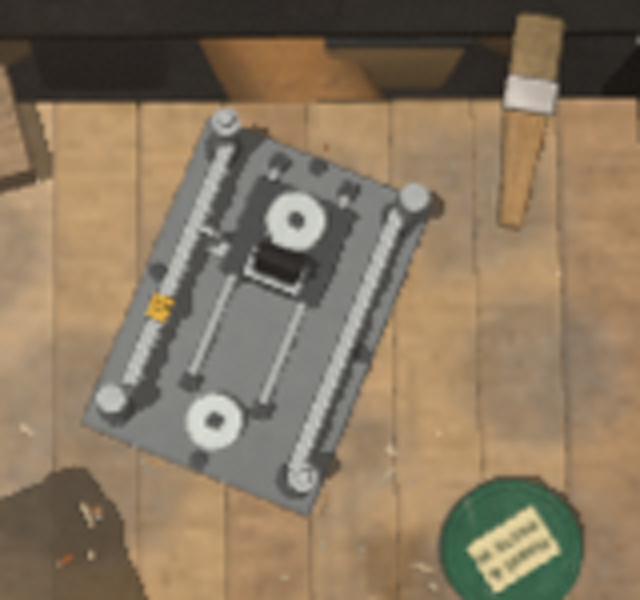

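View pics/3side.png

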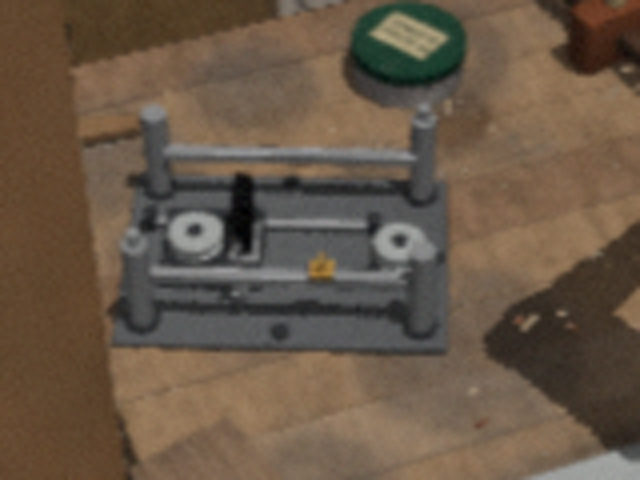

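```bash
cat > m.py <<'E'
from h import *
C={"top":(.5304,-.0790),"side":(.5297,-.0797)}
def unit(cam,p): return R.from_euler('z',22.65,degrees=True).apply(p-np.array([*C[cam],0]))
if __name__=="__main__":
  for cam in("top","side"):
    for k in range(2):
        im,dep=manip.grab_frame(cam);P=cloud(cam,dep)
        hsv=cv2.cvtColor(im,cv2.COLOR_RGB2HSV);w=np.zeros((400,640),bool)
        r0,r1,c0,c1=(175,200,300,322) if cam=="top" else (195,215,300,320)
        w[r0:r1,c0:c1]=True
        m=w&(hsv[...,1]>140)&(hsv[...,2]>110)&(hsv[...,0]>12)&(hsv[...,0]<32)
        v,u=np.nonzero(m);wt=hsv[...,1][m].astype(float)
        rc=(v.mean(),u.mean())
        print(cam,m.sum(),np.round(rc,2),"z.05",unit(cam,at_z(cam,*rc,.052)).round(4),"depth",unit(cam,P[m]).mean(0).round(4),np.ptp(unit(cam,P[m]),axis=0).round(4))
        for q in("mark_tip","pointer_tip"):
            for o in manip.mark_of(cam,q)[:1]: print(q,round(o["conf"],2),np.round(o["centre"],1),unit(cam,at_z(cam,*o["centre"],.06)).round(4))
        for o in manip.outline_of(cam,"tensioner_handle")[:1]:
            Q=unit(cam,P[o["region"]&(dep>0)]);Q=Q[abs(Q[:,2]-.066)<.005];print("handle top",len(Q),Q.mean(0).round(4) if len(Q) else 0)
E
python3 m.py
python3 -c "
from h import *
s=manip.state();print(s['joint_pos'].round(2) if hasattr(s['joint_pos'],'round') else s['joint_pos'])
p=np.array([.530,-.0793,0])+R.from_euler('z',-22.65,degrees=True).apply([.025,0,.2]);print(p);goto(p)"
```

```text
top 26 [186.31 309.5 ] z.05 [-0.0234  0.0517  0.052 ] depth [-0.024   0.0513  0.0573] [0.012  0.0101 0.0122]
mark_tip 0.42 [188.2 311.4] [-0.0266  0.0456  0.06  ]
pointer_tip 0.66 [165.  323.1] [0.0316 0.0413 0.06  ]
handle top 67 [0.0246 0.0006 0.066 ]
top 26 [186.31 309.5 ] z.05 [-0.0234  0.0517  0.052 ] depth [-0.024   0.0513  0.0574] [0.0119 0.01   0.0111]
mark_tip 0.54 [187.6 312.3] [-0.0246  0.0443  0.06  ]
pointer_tip 0.57 [169.  319.8] [0.0204 0.0447 0.06  ]
handle top 71 [0.0245 0.0015 0.0664]
side 18 [206.67 310.  ] z.05 [-0.0237  0.0507  0.052 ] depth [-0.0238  0.0537  0.0553] [0.0096 0.0105 0.0118]
mark_tip 0.69 [206.2 302.3] [-0.0062  0.0573  0.06  ]
pointer_tip 0.57 [200.8 290.9] [0.0213 0.0409 0.06  ]
handle top 41 [0.0248 0.0027 0.0648]
side 17 [206.76 309.94] z.05 [-0.0235  0.051   0.052 ] depth [-0.0263  0.0987  0.1032] [0.0438 0.7687 0.8169]
mark_tip 0.44 [204.  311.8] [-0.0279  0.0496  0.06  ]
pointer_tip 0.93 [201.2 290.4] [0.0223 0.0422 0.06  ]
handle top 42 [0.0247 0.0022 0.0647]
[ 0.37 -0.58  2.18 -0.    1.55 -0.82]
[ 0.55307186 -0.08892752  0.2       ]
dtool [-0.3254 -0.183   0.0218]
```

In the tool's units: -0.045 m is -0.72, -0.035 m is -0.56.

Request:
{"fn": "tcp_steps", "kwargs": {"ticks": [0.8,-0.56,-0.32,0,0,0,0,0.8,-0.72,-0.4,0,0,0,0,0.8,-0.72,-0.4,0,0,0,0,0.8,-0.72,-0.4,0,0,0,0,0.8,-0.72,-0.4,0,0,0,0]}}

```text
time: 12.8
tool_pos: [0.4755, 0.0094, 0.2219]
tool_rot: [0.0, 0.192, 0.981, 0.0]
contact_force: [-0.2, 0.8, 0.1]
gripper_width: 0.797
grasp_force: 0.0
```

Request:
{"fn": "tcp_steps", "kwargs": {"ticks": [0.8,-0.72,-0.4,0,0,0,0,0.8,-0.64,-0.368,0,0,0,0,0.8,-0.4,-0.24,0,0,0,0.05,0.8,0,0,0,0,0,0.085,0.8,0,0,0,0,0,0.09]}}

```text
time: 13.42
tool_pos: [0.5529, -0.0893, 0.2214]
tool_rot: [-0.0, 0.409, 0.913, -0.0]
contact_force: [-0.1, 0.3, -0.5]
gripper_width: 0.8
grasp_force: 0.0
```

Request:
{"fn": "tcp_steps", "kwargs": {"ticks": [0.8,0,0,0,0,0,0.09,0.8,0,0,0,0,0,0.09,0.8,0,0,0,0,0,0.09,0.8,0,0,0,0,0,0.09,0.8,0,0,0,0,0,0.09]}}

```text
time: 14.05
tool_pos: [0.5527, -0.0888, 0.2216]
tool_rot: [-0.0, 0.765, 0.644, -0.0]
contact_force: [-0.0, 0.7, -0.5]
gripper_width: 0.802
grasp_force: 0.0
```

Request:
{"fn": "tcp_steps", "kwargs": {"ticks": [0.8,0,0,0,0,0,0.075,0.6,0,0,0,0,0,0.0415,0.6,0,0,0,0,0,0,0.6,0,0,0,0,0,0]}}

```text
time: 14.55
tool_pos: [0.5527, -0.0887, 0.2217]
tool_rot: [-0.0, 0.833, 0.554, -0.0]
contact_force: [0.6, 0.7, 0.7]
gripper_width: 0.602
grasp_force: 0.0
```

```bash
python3 -c "
from h import *
s=manip.state();M=rot(s['tool_rot']).as_matrix();print(M.round(4).tolist(),np.degrees(np.arctan2(M[1,0],M[0,0])))
p=np.array([.530,-.0793,0])+R.from_euler('z',-22.65,degrees=True).apply([.0248,0.000,.052]);print(p);goto(p)"
```

```text
[[0.3865, 0.9223, -0.0002], [0.9223, -0.3865, 0.0001], [-0.0, -0.0002, -1.0]] 67.26493235918709
[ 0.55288729 -0.0888505   0.052     ]
dtool [-0.      0.0003  0.1697]
```

In the tool's units: 0.05 m is 0.8, 0.045 m is 0.72.

Request:
{"fn": "tcp_steps", "kwargs": {"ticks": [0.6,0,0,0.64,0,0,0,0.6,0,0,0.8,0,0,0,0.6,0,0,0.72,0,0,0,0.6,0,0,0.384,0,0,0,0.6,0,0,0.128,0,0,0]}}

```text
time: 15.18
tool_pos: [0.5514, -0.0884, 0.0527]
tool_rot: [-0.001, 0.833, 0.554, -0.001]
contact_force: [0.2, -0.1, 0.3]
gripper_width: 0.599
grasp_force: 0.0
```

Request:
{"fn": "tcp_steps", "kwargs": {"ticks": [0.6,0,0,0,0,0,0,0,0,0,0,0,0,0,0,0,0,0,0,0,0,0,0,0,0,0,0,0,0,0,0,0,0,0,0]}}

```text
time: 15.8
tool_pos: [0.554, -0.0892, 0.0564]
tool_rot: [0.001, 0.833, 0.554, 0.001]
contact_force: [2.2, -0.3, 5.6]
gripper_width: 0.128
grasp_force: 61.1
```

```bash
python3 -c "
from h import *
s=manip.state();print(unit:=R.from_euler('z',22.65,degrees=True).apply(np.array(s['tool_pos'])-[.530,-.0793,0]),s['gripper_width'],s['contact_force'])"
```

```text
[0.02597066 0.0001445  0.05640899] 0.12818138350884797 [ 2.15792627 -0.27641157  5.58989013]
```

In the tool's units: -0.012 m is -0.192, -0.01 m is -0.16.

Request:
{"fn": "tcp_steps", "kwargs": {"ticks": [0,0,-0.096,0,0,0,0,0,0,-0.16,0,0,0,0,0,0,-0.192,0,0,0,0,0,0,-0.16,0,0,0,0,0,0,-0.096,0,0,0,0]}}

```text
time: 16.42
tool_pos: [0.5152, -0.073, 0.0564]
tool_rot: [0.004, 0.833, 0.553, 0.003]
contact_force: [12.3, -5.3, -3.5]
gripper_width: 0.13
grasp_force: 59.7
```

Request:
{"fn": "tcp_steps", "kwargs": {"ticks": [0,0,-0.064,0,0,0,0,0,0,0,0,0,0,0,0,0,0,0,0,0,0]}}

```text
time: 16.8
tool_pos: [0.5118, -0.0716, 0.0564]
tool_rot: [0.004, 0.833, 0.553, 0.003]
contact_force: [11.4, -4.8, -2.7]
gripper_width: 0.131
grasp_force: 59.9
```

```bash
python3 - <<'E'
from h import *
import subprocess
s=manip.state();print(R.from_euler('z',22.65,degrees=True).apply(np.array(s['tool_pos'])-[.530,-.0793,0]),s['gripper_width'],s['contact_force'])
for cam,c in(("top",(slice(150,225),slice(270,370))),("side",(slice(160,235),slice(260,360)))):
    im,dep=manip.grab_frame(cam);cv2.imwrite(f"pics/4{cam}.png",cv2.resize(im[c][...,::-1],None,fx=8,fy=8,interpolation=cv2.INTER_CUBIC))
E
python3 m.py
```

```text
[-0.01978142  0.0001053   0.05642969] 0.13148654739719626 [11.3800882  -4.82508257 -2.71105669]m.py:13: RuntimeWarning: Mean of empty slice.
  rc=(v.mean(),u.mean())
  ret = ret.dtype.type(ret / rcount)
m.py:14: RuntimeWarning: Mean of empty slice.
  print(cam,m.sum(),np.round(rc,2),"z.05",unit(cam,at_z(cam,*rc,.052)).round(4),"depth",unit(cam,P[m]).mean(0).round(4),np.ptp(unit(cam,P[m]),axis=0).round(4))
  ret = um.true_divide(
Traceback (most recent call last):
  File "m.py", line 14, in <module>
    print(cam,m.sum(),np.round(rc,2),"z.05",unit(cam,at_z(cam,*rc,.052)).round(4),"depth",unit(cam,P[m]).mean(0).round(4),np.ptp(unit(cam,P[m]),axis=0).round(4))
                                                                                                                          ~~~~~~^^^^^^^^^^^^^^^^^^^^^^^
ValueError: zero-size array to reduction operation maximum which has no identity
```

View pics/4side.png

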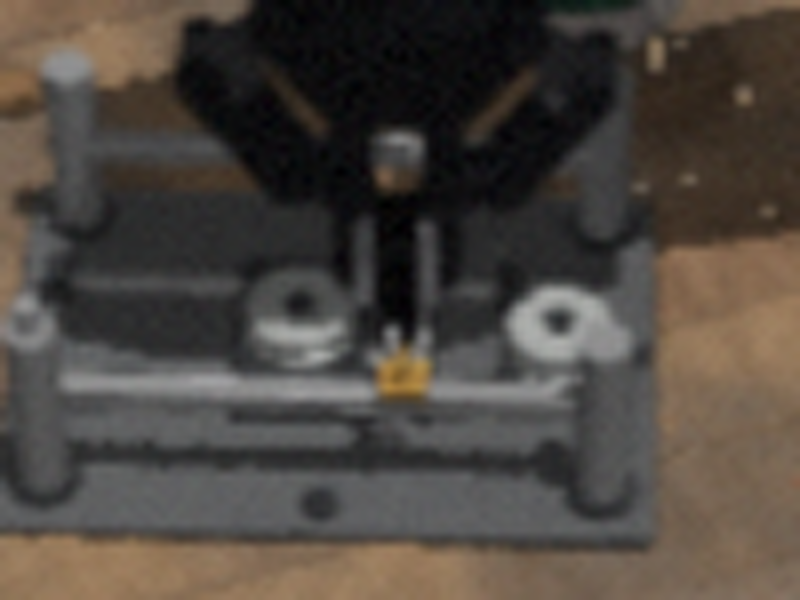

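Side crop: pointer fin at about (390,338), brass mark at (403,375). The pointer is about 3–4 mm short, which agrees with the TCP figure of about 3 mm.

In the tool's units: -0.002 m is -0.032, -0.001 m is -0.016.

Request:
{"fn": "tcp_steps", "kwargs": {"ticks": [0,0,-0.032,0,0,0,0,0,0,-0.016,0,0,0,0,0,0,0,0,0,0,0,0,0,0,0,0,0,0]}}

```text
time: 17.45
tool_pos: [0.5092, -0.0705, 0.0564]
tool_rot: [0.004, 0.833, 0.553, 0.003]
contact_force: [11.8, -5.1, -2.7]
gripper_width: 0.13
grasp_force: 59.9
```

```bash
python3 - <<'E'
from m import *
s=manip.state();print(R.from_euler('z',22.65,degrees=True).apply(np.array(s['tool_pos'])-[.530,-.0793,0]),s['contact_force'])
ims=[manip.grab_frame("side")[0].astype(float) for _ in range(4)]
im=np.mean(ims,0).astype(np.uint8)
print(manip.camera_params("side")["intrinsics"])
c=im[190:215,290:328];cv2.imwrite("pics/5.png",cv2.resize(c[...,::-1],None,fx=20,fy=20,interpolation=cv2.INTER_NEAREST))
# predicted pixels of fin tops at x=-.0237
p=manip.camera_params("side");K=np.array(p["intrinsics"])
def px(u):
    w=R.from_euler('z',-22.65,degrees=True).apply(u)+[*C["side"],0];q=rot(p["orientation"]).inv().apply(w-np.array(p["xyz"]));q=K@q;return (q[1]/q[2],q[0]/q[2])
for n,u in(("pointer",[-.0237,.045,.058]),("mark",[-.0237,.052,.058]),("handle",[-.0237,0,.066]),("+1mm",[-.0227,.045,.058])):print(n,np.round(px(u),2),"crop",np.round((np.array(px(u))-[190,290]+.5)*20))
for q in("pointer_tip","mark_tip"):
    for o in manip.mark_of("side",q)[:1]: print(q,round(o["conf"],2),np.round(o["centre"],1),unit("side",at_z("side",*o["centre"],.06)).round(4))
E
```

```text
[-2.25752307e-02  9.67653776e-05  5.64443971e-02] [11.75271038 -5.08123562 -2.65418408]
[[480.87681467   0.         321.03285327]
 [  0.         480.87681467 196.33362309]
 [  0.           0.           1.        ]]
pointer [203.12 310.09] crop [272. 412.]
mark [205.31 309.97] crop [316. 409.]
handle [187.13 310.85] crop [-47. 427.]
+1mm [203.11 309.67] crop [272. 403.]
pointer_tip 0.87 [200.3 310.3] [-0.0239  0.0378  0.06  ]
mark_tip 0.39 [204.1 309.9] [-0.0235  0.05    0.06  ]
```

View pics/5.png

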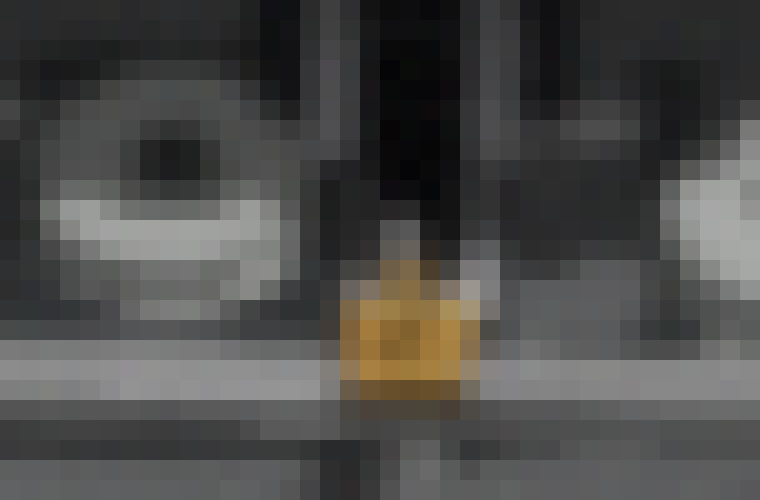

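```bash
cat > f.py <<'E'
from m import *
im=np.mean([manip.grab_frame("side")[0].astype(float) for _ in range(6)],0)
print("gray");print(im[199:206,303:318].mean(-1).round().astype(int))
print("R-B");print((im[199:210,303:318,0]-im[199:210,303:318,2]).round().astype(int))
E
python3 f.py
```

```text
gray
[[ 93  76  56  28  33  33  16   9   7  17  44  48  38  44  45]
 [132  86  54  30  38  36  39  40  18  19  47  49  38  44  44]
 [141 104  58  34  39  44  81  85  33  24  55  61  41  43  44]
 [129 102  54  34  44  48  90  99  41  37  86  91  55  45  45]
 [140  96  56  47  63  71  91 100  61  66 120 119  64  59  61]
 [104  65  49  55  98 113 102 102  93 118 147 125  81  88  91]
 [ 58  51  51  59 101 124 118 109 113 135 144 113  84  94  95]]
R-B
[[  2   0   0  -1  -2   0   0  -2  -2   0  -1  -1   0  -1   0]
 [  0   0   0  -1  -1   0  -1   0   1   0  -1   0  -1  -2  -1]
 [  0   0  -1  -2  -1   2   0   0   0  -1  -2  -1  -1   0  -1]
 [  0   0  -1  -2   0   2   9  12   9  -1  -1  -2  -1  -1  -2]
 [  0  -1  -2  -2   1   6  37  50  31   5   1  -1  -2  -2  -1]
 [ -1  -2  -2   0  13  25  56  68  44  24  10   0  -1  -1  -1]
 [ -2  -3  -4   6  51  80  86  82  77  79  45   5  -2  -1  -1]
 [ -3  -2  -3   9  69 100  90  82  96 102  68   8  -2  -2  -2]
 [ -2  -2  -2   8  68  97  85  89 100  99  59   7  -2  -1  -1]
 [ -1  -1   0   7  60 102 100 100 103  89  41   3  -1   0  -1]
 [  0  -1  -1   2  31  60  59  59  60  51  18   1   0   0   0]]
```

Measured in subpixels, the pointer is about 0.5 px (1.2 mm) short of the mark.

In the tool's units: -0.0013 m is -0.0208.

Request:
{"fn": "tcp_steps", "kwargs": {"ticks": [0,0,-0.0208,0,0,0,0,0,0,0,0,0,0,0,0,0,0,0,0,0,0]}}

```text
time: 18.42
tool_pos: [0.5081, -0.07, 0.0564]
tool_rot: [0.004, 0.833, 0.553, 0.003]
contact_force: [11.1, -4.1, -3.7]
gripper_width: 0.133
grasp_force: 59.9
```

```bash
python3 f.py
```

```text
gray
[[ 81  78  65  42  40  38  19   7   8  14  25  44  45  40  43]
 [104  88  69  42  39  39  25  25  22  14  33  51  47  41  45]
 [141 107  71  42  42  41  38  60  56  20  37  57  54  38  44]
 [124 104  72  39  62  68  62  91  79  29  45  62  50  41  43]
 [128 127  85  57 108 124  96 100  77  46  78  91  63  54  59]
 [111  81  58  58 115 147 133 120 103  92 115 110  75  81  90]
 [ 67  53  52  58 100 128 122 107 109 129 134 101  72  83  92]]
R-B
[[  0   1   0  -1  -2  -1  -3   0   0   0  -1  -1   1  -1  -1]
 [  1   0   0  -2  -1  -1   0   0   0  -1  -2   0  -1  -2  -1]
 [  1   0   0  -1   0   0   0   1   0   0  -1  -1  -2  -1  -2]
 [  0   1   0  -3   0   0   9  12   7   0  -1  -1  -2   0  -1]
 [  0   0  -2  -2  -2   3  31  51  34   8   1  -1  -1  -2  -2]
 [  0  -2  -2  -1   9  19  45  66  47  32  14   2  -2  -2  -2]
 [ -2  -3  -3   6  52  78  83  81  77  82  50   6  -2  -2  -2]
 [ -3  -2  -2   9  68 101  90  83  96 102  69   9  -1  -1  -1]
 [ -1  -2  -2   9  67  97  84  89 101 101  58   5  -1  -1  -1]
 [  0   0   0   7  59 103 100 100 103  90  41   4   0  -1  -2]
 [  0   0  -1   4  29  60  60  59  59  51  19   0  -1  -1   0]]
```

In the tool's units: 0.0005 m is 0.008.

Request:
{"fn": "tcp_steps", "kwargs": {"ticks": [0,0,0.008,0,0,0,0,0,0,0,0,0,0,0,0,0,0,0,0,0,0]}}

```text
time: 19.1
tool_pos: [0.5085, -0.0702, 0.0564]
tool_rot: [0.004, 0.833, 0.553, 0.003]
contact_force: [11.7, -5.7, -3.7]
gripper_width: 0.126
grasp_force: 59.9
```

```bash
python3 f.py | head -8
```

```text
gray
[[ 94  80  61  36  40  38  16   7  11  15  32  44  38  38  43]
 [132  90  62  39  50  48  27  33  26  15  36  46  39  41  43]
 [141 102  61  35  47  48  56  76  54  22  45  58  45  41  45]
 [120  97  63  35  48  53  78  92  52  26  61  76  54  42  46]
 [117 109  70  45  66  78  84  88  59  62 106 108  62  52  60]
 [104  71  54  54 100 126 118 109  94 117 139 112  68  79  89]
 [ 63  52  50  55  96 126 121 111 113 134 138 101  70  85  93]]
```

The pointer centroid is now at 310.1 px and the target was 310.1 px, so they line up.

```bash
python3 -c "
from plant import manip
print(manip.job_done())"
```

```text
the job is handed in; nothing more can be done
None
```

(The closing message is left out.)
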